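# Open the spring-lid scouring pad tin

### The job

Open the scouring pad tin so that the pads can be reached: press its red release tab down with a fingertip so that the blue lid springs up, then push the lid right over until it stands fully open by itself. Press and push only, pick nothing up, and leave the bottles, lint roller and brush standing or lying where they are.

Things in the scene. Friction and masses are not known exactly. Their poses are not given: they have to be found in the camera images.
- tin: Steel tin 100 mm deep (x) by 130 mm wide (y), 2 mm walls, rim at 56 mm height, screwed down by a 3 mm flange at each end (cannot move). Origin: centre of its underside, on the board. x points from the tab side (front) to the hinge side (back), z up. Tab: middle of the front, reaching out to x = -97 mm. The dark pads inside stay below 30 mm height.
- lid (a joint): Lid angle (rad): 0 shut, 1.85 at its open stop, leaning back past upright (1.57). Blue plate 100 by 132 by 4 mm, about 70 g, hinged on the tin's back rim. Latched until the tab is pressed; then a spring lifts it to about 0.83. Beyond, it turns lightly (under 2 N at its front edge): let go below 1.4 it sinks back to 0.83, past 1.65 it falls slowly on to the stop and stays.
- lid_hinge (a point): Middle of the lid's hinge line, at x = 50 mm, z = 56 mm in the tin's frame. The hinge line runs along the tin's y. Orientation turns with the lid.
- lid_edge (a point): Middle of the lid's front edge (half way through its 4 mm thickness), 100 mm from the hinge line; a 22 mm wide tongue stands 8 mm out in front of it. About 58 mm above the board when shut, about 131 mm when sprung up.
- tab (a joint): Angle of the red release tab (rad): 0 at rest, 0.30 at its lower stop; springs back. An L-shaped rocker: thumb plate 34 by 36 by 4 mm out in front of the tin, and an upright (30 mm wide, top 63 mm above the board) hooked over the lid's tongue. Pressing the plate down tips the hook away from the tin, freeing the lid at about 0.15: some 2 N at the press point, 3.5 N to the stop.
- tab_press (a point): Press point: middle of the thumb plate's top face, 24 mm in front of the tab's pivot, at x = -85 mm, z = 42 mm in the tin's frame at rest; it goes down about 7 mm to the stop.
- vinegar: Glass vinegar bottle with red twist cap, 60 mm diameter, 215 mm tall, loose, upright near the tin. Origin: centre of its underside.
- spray: Empty clear spray bottle with white trigger head, 68 mm diameter, 209 mm tall, light and loose, upright near the tin. Origin: centre of its underside.
- roller: White plastic lint roller standing on end, 53 mm diameter, 205 mm tall with its handle up, loose. Origin: centre of its underside.
- brush: Small wooden hand brush lying bristles down behind the tin, 210 mm long along its x, 50 mm wide, 43 mm high, loose. Origin: on the board under the brush, about its middle.

How it is judged:
On the way:
1. with the tab pressed, the lid springs up from its latch (value of joint each of tab, lid above 0.12 rad and value of joint lid below 1.1 rad), for 0.05 s.
At the end, for the whole second after the job is handed in: The lid stands fully open by itself (lid angle above 1.72 of 1.85 rad), the tab has sprung back (below 0.08 rad), and the vinegar bottle, spray bottle, lint roller and brush are within 20 mm of where they stood and not tipped (within 0.15 rad) (value of joint lid above 1.72 rad and value of joint tab below 0.08 rad and distance of each of vinegar, spray, roller, brush from where it was at the start of the episode below 0.02 m and angle between each of vinegar, spray, roller, brush's own z axis and vertical below 0.15 rad); the robot touches nothing.
It fails at once if a bottle, the lint roller or the brush is lifted, pushed 20 mm or more, or tipped (height (world z) of any of vinegar, spray, roller, brush above 0.012 m or distance of any of vinegar, spray, roller, brush from where it was at the start of the episode above 0.02 m or angle between any of vinegar, spray, roller, brush's own z axis and vertical above 0.3 rad).
It also fails if it takes over 48 s, if anything falls off the work surface, if the arm or the gripper's body presses on something with over 40 N, if the wrist force passes 120 N, or if a joint passes its speed limit or range.

### The arm

A 7-joint arm with a two-finger parallel gripper is mounted at the origin on the work surface. World frame = base frame: x ahead of the robot, y to its left, z up, the work surface at z = 0. Lengths are in m, angles in rad, forces in N, time in s.
With the tool pointing down it reaches from about 0.375 to 0.925 m from the base axis. Payload 3.1 kg.
Tool frame: the origin (TCP) lies between the finger pads; the fingertips stand 19 mm ahead of it and the grasp point (between the pads) is the TCP; z points along the fingers, y is the line along which they close (so a half turn about z gives the same grasp; the last joint's range is limited). The gripper opens to 85 mm and grips with 20 to 120 N. Pads are 22 mm wide; open, the fingers measure 114 mm over their backs; the gripper's body (76 mm by 85 mm) begins 54 mm behind the grasp point. The pads swing forward as they close: fully open they stand 13 mm farther back than shut.
Start: joints at [1.032, 0.383, 0.044, 1.598, -0.018, 1.161, -0.05], TCP at [0.277, -0.588, 0.25] pointing down, gripper open.
Joint ranges: [-2.61, 2.61], [-0.41, 2.15], [-1.48, 1.57], [0, 2.5], [-1.57, 4.71], [0.05, 1.97], [-2.85, 2.85]. Speed limits (rad/s): [2.79, 2.79, 3.14, 3.14, 3.14, 3.14, 3.14].

### API

Orientations are given as a unit quaternion [x, y, z, w].
In Python, from bench import move_ptp, movel, move_j, move_gripper, pause, inverse_kinematics, read_camera, camera_params, MotionError, sign_off, look_for, tip_of, read_time_s, read_qpos, read_joint_vel, read_effort, read_eef_pos, read_tcp_rot, read_ft_force, read_ft_torque, read_finger_gap, read_grasp_force gives the robot as it stands. Calls block until the motion is done:
- move_ptp(position, orientation): joint-space move of the TCP to a pose.
- movel(position, orientation=None, speed=0.15): straight line of the TCP; orientation=None keeps the orientation; speed is the mean speed in m/s.
- move_j(angles): joint-space move.
- move_gripper(opening, effort=None): finger opening in m; effort is the grip in N (None keeps the last); returns when the fingers have stopped.
- pause(seconds).
- inverse_kinematics(position, orientation): joint angles nearest the present ones, or None.
- read_camera(name): name is "scene" or "top" or "wrist"; returns the picture (384x512x3 uint8, red, green, blue); there is no depth.
- camera_params(name): a dict with "K" (3x3 intrinsics, pixels), "dist_coeffs" ([k1, k2, p1, p2, k3] as OpenCV has them; the pictures are not rectified), "camera_from_world" (4x4, takes a point from world to camera coordinates). Camera axes: x right, y down, z forward; pixel columns grow to the right and rows downward; lengths in m; the calibration is good to about 2 mm. A picture is of the moment at which its call begins: read the wrist's pose just before it. camera_params takes no time and is no camera call; for the wrist camera it gives the pose at the moment of the call.
A pose or a line that the arm cannot do raises MotionError and nothing moves.
- sign_off(): hands the job in; it is judged then, once.
Trained networks look in the newest picture that a camera, given by its name, has taken for a name from the list of things; names that differ only in an ending like _2 or _b are one class to them, and where a whole thing is asked for, a point or a joint stands for the part that bears it (a point fixed in the world has none). Each returns a list of dicts, best first, with "confidence" (0 to 1); they miss things now and then, are a little off and sometimes report something else, mostly with a low value. They report only what shows in the picture. A call takes as long as a camera call.
- look_for(camera, name): "at" ([column, row] in pixels, amid what is visible of it).
- tip_of(camera, name): "at" ([column, row] in pixels: a listed point, or the origin of a listed thing).
Readings, each from a call of its own:
- read_time_s(): time.
- read_qpos(): joint angles.
- read_joint_vel(): joint speeds.
- read_effort(): joint torques, N m.
- read_eef_pos(): TCP position.
- read_tcp_rot(): TCP orientation.
- read_ft_force(): force on the tool from outside, world axes, zero at the start.
- read_ft_torque(): the same for the moment, N m.
- read_finger_gap(): finger opening in m.
- read_grasp_force(): force on a finger pad.
Only numpy, scipy, OpenCV 4.12 (cv2) and the standard library are available. Lean on these libraries where they do the work, as an engineer would, in place of code of your own. Each camera call takes 0.05 s, during which the arm holds its last target. There are 200 camera calls.

## Working session

There is one attempt and no reset: what is moved stays moved. The work goes in short steps, each a Python script; the robot and the scene stay as the last script left them, time stands still between calls to the robot, and variables do not carry over. Pictures are saved under pics/ and viewed, at most 10 in all, crops included, and the job is handed in when it is done.

```bash
mkdir -p pics; cat > h.py <<'E'
from bench import *
import numpy as np, cv2
from scipy.spatial.transform import Rotation as R
def snap(c,fn):
    im=read_camera(c); cv2.imwrite('pics/'+fn,cv2.cvtColor(im,cv2.COLOR_RGB2BGR)); return im
def ray(c,px,P=None):
    P=P or camera_params(c); T=np.array(P["camera_from_world"])
    u=cv2.undistortPoints(np.array([[px]],float),np.array(P["K"]),np.array(P["dist_coeffs"]))[0,0]
    return -T[:3,:3].T@T[:3,3], T[:3,:3].T@np.array([u[0],u[1],1])
def onz(c,px,z,P=None):
    o,d=ray(c,px,P); return o+d*(z-o[2])/d[2]
E
python3 - <<'E'
from h import *
print(read_time_s(),read_tcp_rot())
for c in ("scene","top"):
    snap(c,c+"0.png")
    for n,z in (("lid_hinge",.056),("lid_edge",.058),("tab_press",.042),("tin",0),("vinegar",0),("spray",0),("roller",0),("brush",0)):
        for r in tip_of(c,n)[:2]: print(c,n,np.round(r["at"]),round(r["confidence"],2),onz(c,r["at"],z).round(3))
E
```

```text
0.0 [ 9.75794504e-01  2.18685615e-01 -3.52054635e-04 -1.25040980e-03]
scene lid_hinge [310. 166.] 0.64 [0.612 0.107 0.056]
scene lid_hinge [390. 205.] 0.54 [0.739 0.248 0.056]
scene lid_edge [296. 146.] 0.75 [0.533 0.078 0.058]
scene tab_press [292. 142.] 0.62 [0.487 0.069 0.042]
scene tin [302. 179.] 0.56 [0.578 0.093 0.   ]
scene vinegar [231. 193.] 0.88 [ 0.64 -0.06  0.  ]
scene spray [389. 204.] 0.7 [0.663 0.271 0.   ]
scene roller [375. 169.] 0.72 [0.53  0.265 0.   ]
scene brush [305. 232.] 0.77 [0.757 0.094 0.   ]
top lid_hinge [200. 217.] 0.94 [0.611 0.107 0.056]
top lid_edge [215. 255.] 0.83 [0.529 0.073 0.058]
top tab_press [218. 276.] 0.86 [0.485 0.067 0.042]
top tab_press [135. 253.] 0.41 [0.532 0.248 0.042]
top tin [210. 238.] 0.88 [0.566 0.09  0.   ]
top vinegar [278. 205.] 0.98 [ 0.641 -0.065  0.   ]
top vinegar [217. 256.] 0.43 [0.525 0.074 0.   ]
top spray [134. 197.] 0.71 [0.657 0.269 0.   ]
top roller [138. 251.] 0.69 [0.534 0.253 0.   ]
top brush [206. 160.] 0.75 [0.746 0.104 0.   ]
```

View pics/scene0.png

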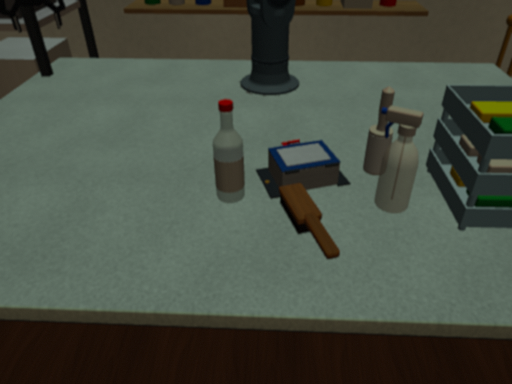

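View pics/top0.png

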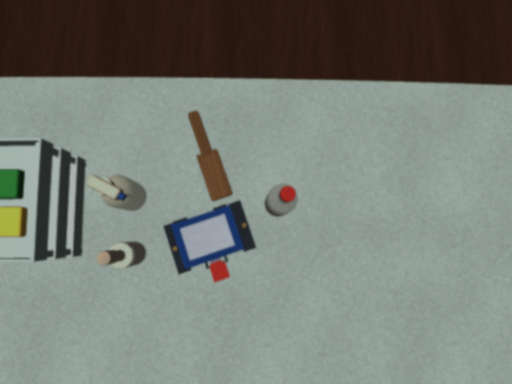

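The tin sits near (0.566, 0.092) with yaw about 0.30. The top picture shows the tab at pixel (218, 272), the vinegar bottle at (282, 200) and the roller and spray on the left around (120, 200–255), all clear of the tab side. I'll approach with closed fingers, the hand tilted back away from the lid.

```bash
cat >> h.py <<'E'
O=np.array([.566,.0925,0]); YAW=.301; TILT=.35
W=R.from_euler('z',YAW)
# tool z down, tilted so that fingers point toward +tin x; tool y = -tin y
z=np.array([np.sin(TILT),0,-np.cos(TILT)]); y=np.array([0,-1.,0])
Q=(W*R.from_matrix(np.column_stack([np.cross(y,z),y,z]))).as_quat()
def tcp(x,zz,yy=0.):  # TCP for fingertip at tin coords
    return O+W.apply(np.array([x,yy,zz])-.019*z)
E
python3 - <<'E'
from h import *
for p in ((-.087,.06),(-.087,.035),(-.09,.15),(-.06,.12),(.07,.12)): print(p,tcp(*p).round(3),inverse_kinematics(tcp(*p),Q))
move_gripper(0.0)
move_ptp([.40,-.25,.36],Q)
move_ptp(tcp(-.087,.14),Q)
movel(tcp(-.087,.060),speed=.1)
pause(.3)
print(read_time_s(),read_eef_pos(),tcp(-.087,.06),read_ft_force(),read_finger_gap())
im=snap("wrist","w1.png")
P=camera_params("wrist")
for n,zz in (("tab_press",.042),("lid_edge",.058)):
    for r in tip_of("wrist",n)[:2]:
        p=onz("wrist",r["at"],zz,P); print(n,r,p.round(3),W.inv().apply(p-O).round(3))
E
```

```text
(-0.087, 0.06) [0.477 0.065 0.078] [ 0.19569182  0.21375193 -0.4128232   2.33989938  0.18895829  0.26098779
 -1.63769057]
(-0.087, 0.035) [0.477 0.065 0.053] [ 0.14133733  0.27076478 -0.35854433  2.34949187  0.28781487  0.19681195
 -1.73119894]
(-0.09, 0.15) [0.474 0.064 0.168] [ 0.52394977  0.02599146 -0.71509577  2.28008015 -0.04561193  0.49444206
 -1.42142769]
(-0.06, 0.12) [0.502 0.073 0.138] [ 0.38771546  0.14931889 -0.61563381  2.24481074  0.13027367  0.4283699
 -1.58637456]
(0.07, 0.12) [0.627 0.111 0.138] [ 0.25494537  0.38499446 -0.56013035  1.96197401  0.36406917  0.5219832
 -1.79261118]
5.7417 [0.47708867 0.06465726 0.07833938] [0.47668933 0.06477509 0.07784808] [-0.69797027 -0.39843865  0.39966938] -2.4933135403507424e-05
tab_press {'at': [261.8, 243.5], 'confidence': 0.59} [0.487 0.064 0.042] [-0.084 -0.003  0.042]
tab_press {'at': [507.4, 65.5], 'confidence': 0.42} [ 0.618 -0.035  0.042] [ 0.012 -0.137  0.042]
lid_edge {'at': [262.7, 242.6], 'confidence': 0.73} [0.489 0.065 0.058] [-0.082 -0.004  0.058]
lid_edge {'at': [261.3, 167.0], 'confidence': 0.7} [0.522 0.076 0.058] [-0.047 -0.003  0.058]
```

View pics/w1.png

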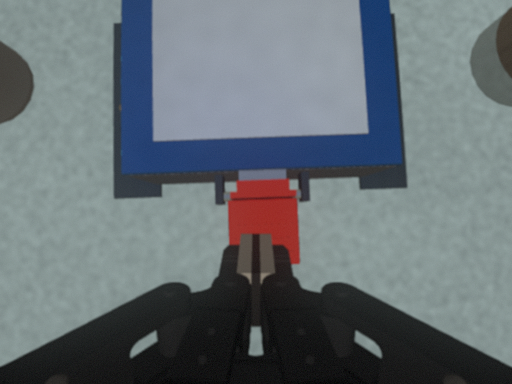

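The wrist view is square to the tin. The closed fingertips at about (255, 235) are over the thumb plate (columns 228–300, rows 197–263), some 3–4 mm to the left. Next is the press, with force monitoring.

```bash
python3 - <<'E'
from h import *
f0=read_ft_force()
Y=-.004
movel(tcp(-.087,.048,Y),speed=.05)
for zz in np.arange(.044,.029,-.002):
    movel(tcp(-.087,zz,Y),speed=.03)
    f=read_ft_force()-f0; print(round(zz,3),f.round(1),read_eef_pos()[2].round(4))
    if f[2]>4.5: break
pause(.4); print(read_time_s(),(read_ft_force()-f0).round(1))
snap("scene","s2.png"); 
for n in("lid_edge","tab_press"): print(n,tip_of("scene",n)[:2])
for c in ["wrist"]: snap(c,"w2.png")
E
```

```text
0.044 [ 0.6  0.8 -0.1] 0.0618
0.042 [0.2 0.3 0. ] 0.0599
0.04 [-1.1  0.7  0.7] 0.0579
0.038 [ 0.1 -0.5  1. ] 0.0559
0.036 [-0.5  0.6  1.5] 0.0539
0.034 [0.1 1.1 2.8] 0.0521
0.032 [-4.7 -1.  13.9] 0.0508
8.475 [-3.3 -0.8 13.1]
lid_edge [{'at': [301.6, 122.0], 'confidence': 0.73}]
tab_press []
```

View pics/w2.png

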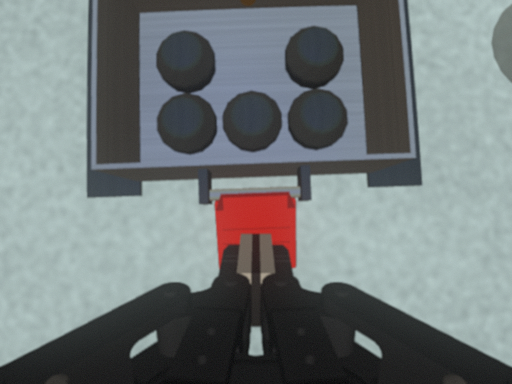

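The lid has sprung up: the pads are visible at rows 60–125 and the tab is fully pressed. Next I'll lift off and push the lid over.

```bash
python3 - <<'E'
from h import *
Y=0.
movel(tcp(-.088,.055,-.004),speed=.05)
movel(tcp(-.088,.118,Y),speed=.1)
f0=read_ft_force()
for x in np.arange(-.05,.0601,.01):
    movel(tcp(x,.118+.06*max(0,min(.1,x+.05)),Y),speed=.06)
    f=W.inv().apply(read_ft_force()-f0); print(x.round(3),f.round(1))
    if np.linalg.norm(f)>12: break
print(read_time_s()); snap("scene","s3.png"); print(tip_of("scene","lid_edge")[:2])
E
python3 -c "
import cv2;i=cv2.imread('pics/s3.png')[60:260,180:430];cv2.imwrite('pics/s3c.png',cv2.resize(i,None,fx=3,fy=3))"
```

```text
-0.05 [1.  0.5 0.8]
-0.04 [0.2 0.1 0.7]
-0.03 [ 0.6 -0.2  0.5]
-0.02 [0.3 1.  0.6]
-0.01 [0.1 0.6 0. ]
0.0 [0.  0.6 0.9]
0.01 [ 0.2 -0.9  0.5]
0.02 [ 0.5 -0.1  0.8]
0.03 [0.5 0.  0.6]
0.04 [ 0.8  1.3 -0.2]
0.05 [0.2 0.8 0.6]
0.06 [0.8 0.7 0.4]
14.3333
[{'at': [320.6, 131.5], 'confidence': 0.96}]
```

View pics/s3c.png

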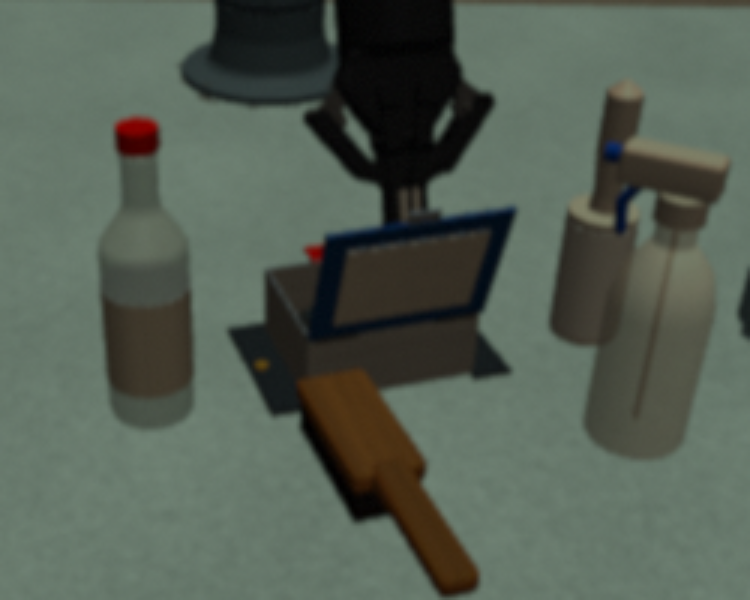

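The lid is leaning back, with its top edge at about (420, 220) in the crop, and everything else is in place. One small extra push, then I retreat and check.

```bash
python3 - <<'E'
from h import *
f0=read_ft_force()
for x in (.064,.068):
    movel(tcp(x,.124),speed=.04); f=W.inv().apply(read_ft_force()-f0); print(x,f.round(1))
    if f[0]<-3: break
pause(.5)
movel(tcp(-.03,.135),speed=.1)
movel(tcp(-.10,.20),speed=.15)
pause(1.5)
print(read_time_s())
for c in ("scene","top"):
    snap(c,c+"4.png")
    for n in ("lid_edge","tab_press","vinegar","spray","roller","brush"):
        for r in tip_of(c,n)[:1]:
            z=.042 if n=="tab_press" else .056+.1*np.sin(1.85) if n=="lid_edge" else 0
            p=onz(c,r["at"],z); print(c,n,round(r["confidence"],2),p.round(3),W.inv().apply(p-O).round(3))
E
python3 -c "
import cv2;i=cv2.imread('pics/scene4.png')[60:260,180:430];cv2.imwrite('pics/s4c.png',cv2.resize(i,None,fx=3,fy=3))"
```

```text
0.064 [-2.   0.2  0.4]
0.068 [-14.3   0.   12.6]
18.85
scene lid_edge 0.65 [0.658 0.12  0.152] [ 0.096 -0.001  0.152]
scene tab_press 0.48 [0.493 0.064 0.042] [-0.078 -0.006  0.042]
scene vinegar 0.79 [ 0.637 -0.063  0.   ] [ 0.022 -0.17   0.   ]
scene spray 0.72 [0.657 0.271 0.   ] [0.14  0.144 0.   ]
scene roller 0.75 [0.525 0.263 0.   ] [0.012 0.174 0.   ]
scene brush 0.77 [0.754 0.097 0.   ] [ 0.181 -0.052  0.   ]
top lid_edge 0.61 [0.639 0.118 0.152] [0.077 0.003 0.152]
top tab_press 0.83 [0.485 0.062 0.042] [-0.087 -0.005  0.042]
top vinegar 0.77 [ 0.648 -0.062  0.   ] [ 0.032 -0.172  0.   ]
top spray 0.74 [0.656 0.27  0.   ] [0.138 0.143 0.   ]
top roller 0.94 [0.529 0.255 0.   ] [0.013 0.166 0.   ]
top brush 0.65 [0.745 0.104 0.   ] [ 0.174 -0.042  0.   ]
```

View pics/s4c.png

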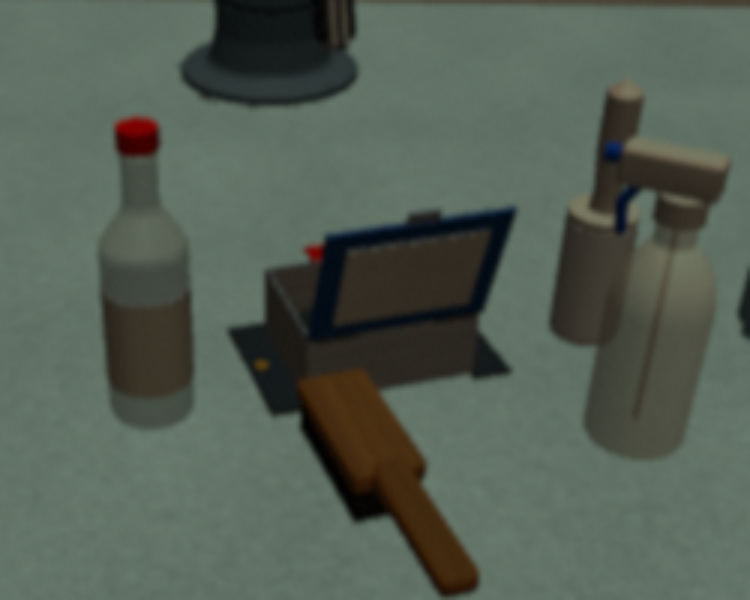

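The lid rests at its stop: the edge sits at tin x of about 77 mm from the top camera (78 mm expected), and the picture is the same as before the extra push, with the firm stop felt at 14 N. The bottles, roller and brush have not moved, and the robot is clear.

```bash
python3 -c "
from bench import *
print(sign_off())"
```

```text
the job is handed in; nothing more can be done
None
```

The tin is open and the job is handed in: the lid stands by itself at its open stop, the arm is clear, and the bottles, roller and brush have not visibly moved. I checked this in the scene and top pictures; the hand-in call returned no verdict.

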